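# Seat the clog pattern plate on its locating pins

## Robot

A 6-joint arm with a two-finger parallel gripper is mounted at the origin on the work surface. World frame = base frame: x ahead of the robot, y to its left, z up, the work surface at z = 0. Lengths are in m, angles in rad, forces in N, time in s.
With the tool pointing down it reaches from about 0.375 to 0.975 m from the base axis. Payload 3.8 kg.
Tool frame: the origin (TCP) lies midway between the tips of the shut fingers; the grasp point (between the pads) lies 19 mm behind it; z points along the fingers, y is the line along which they close (so a half turn about z gives the same grasp; the last joint's range is limited). The gripper opens to 85 mm and grips with 20 to 120 N. Pads are 22 mm wide; open, the fingers measure 114 mm over their backs; the gripper's body (76 mm by 85 mm) begins 54 mm behind the grasp point. The pads swing forward as they close: fully open they stand 13 mm farther back than shut.
Start: joints at [-1.223, 0.264, 1.604, -0, 1.274, -0.037], TCP at [0.253, -0.626, 0.231] pointing down, gripper open.
Joint ranges: [-2.63, 2.63], [-0.94, 2.18], [0.31, 2.57], [-1.31, 4.45], [0, 2.66], [-2.55, 2.55]. Speed limits (rad/s): [2.57, 2.57, 3.14, 3.14, 3.14, 3.14].

## Interface

Orientations are given as a rotation vector (axis times angle).
In Python, from workcell import bot gives the robot as it stands.
- The arm moves only by the tool jog_arm, never from a script. Its argument "motion" is a list of rows, each a list of 5 numbers: the opening, from -1 (shut) to 1 (fully open), then the shift along the tool's x, y, z in mm, then the turn about the tool's z in degrees. In form: [[claw, x, y, z, twist], ...]. A call has 1 to 10 rows; each row shifts and turns the commanded pose from where the row before left it, along the tool's axes as they then stand; what a row does not reach is not made up. A row lasts 1/12 s, in which the tool goes at most 41.7 mm and 7.16 degrees, less where a joint would pass 70% of its speed; a pose out of reach is approached as far as the arm can. A call with a gripper value outside its range is refused whole. The fingers move at their own pace and stop on an object; "force" is the grip in N (left out, the last holds). Time passes only in rows, so rows that do not move let the fingers close. It gives the time, the measured TCP pose, the force, the opening and the grip force at its end, in the units of the state.
- bot.read_state(): the state, without advancing time (a new reading comes with each control period).
- bot.read_camera(name): name is "scene" or "top" or "wrist"; returns (picture, depth): 384x512x3 uint8, red, green, blue; 384x512 float32, m along the optical axis (not along the pixel's ray), 0 where there is no reading.
- bot.get_calibration(name): a dict with "vfov" (degrees; the focal length in pixels is half the picture's height over the tangent of half this angle, whatever the lens; pixels are square), "cx", "cy" (the principal point, pixels), "dist" ([k1, k2, p1, p2, k3] as OpenCV has them; the pictures are not rectified), "rvec" (rotation vector, rad) and "tvec" (3), from world to camera coordinates, as OpenCV has them; the wrist camera has in their place "tool_from_camera" (4x4, takes a point from camera to tool coordinates, whose origin is the TCP and whose axes are the flange's). Camera axes: x right, y down, z forward; pixel columns grow to the right and rows downward; lengths in m; the calibration is good to about 2 mm. A picture is of the moment at which its call begins: read the wrist's pose just before it. get_calibration takes no time and is no camera call.
- bot.finish_job(): hands the job in; it is judged then, once.
The state is a dict: "time": time; "q": joint angles; "joint_vel": joint speeds; "joint_torque": joint torques, N m; "tool_pos": TCP position; "tcp_rot": TCP orientation; "wrist_force": force on the tool from outside, world axes, zero at the start; "torque": the same for the moment, N m; "width": opening from 0.0 (shut) to 1.0 (fully open); "grip_force": force on a finger pad.
Only numpy, scipy, OpenCV 4.12 (cv2) and the standard library are available. Lean on these libraries where they do the work, as an engineer would, in place of code of your own. Each camera call takes 0.05 s, during which the arm holds its last target. There are 200 camera calls.

## Task

The pattern plate lies tight against the sawn timber: slide it along the timber until its middle is past the timber's end, then pick it up; the wooden clog blank on it is the grip. Lower it onto the grey locating block so that the round and the diamond pin both engage their holes (the heel end goes to the round pin, the toe end to the diamond pin), wiggling it if need be until it lies flush, and let it go. Do not drop it, and do not disturb the finished clog, the hammer or the tin.

Things in the scene. Friction and masses are not known exactly. Their poses are not given: they have to be found in the camera images.
- pattern_center (a point): Loose plywood plate 200 long (x), 60 wide (y), 14 thick, about 0.55 kg, with a pale wooden clog blank fixed on top. Point: over the plate's centre, 36 above its underside. x to the toe, z up. The blank spans x -55 (flat upright heel face) to +58 (rounded toe); from x -55 to +18 its sides are flat, upright and 50 apart (grip here). Its top is 51 above the underside at the heel, at most 59 elsewhere.
- round_hole (a point): Underside centre of the plate's larger through hole, diameter 24.5, at x = -78 from the plate's centre (heel end), beyond the blank. Moves with the plate.
- diamond_hole (a point): Underside centre of the plate's smaller through hole, diameter 18.5, at x = +78 from the plate's centre (toe end). Moves with the plate.
- timber: Fixed dark sawn timber on the bench, 180 long (x), 70 wide (y), 55 high. Origin: centre of its underside. The plate starts flat on the bench 1 to 4 from its +y side, centre at timber x 0 to +45, both x axes parallel (within 0.02 rad); slide it towards timber +x, past the end at x = +90. The bench there is free.
- seat (a point): Centre of the flat top face of the fixed grey locating block, 20 above the bench; block 240 long (x) by 90 wide (y). x points from the round pin to the diamond pin, z up. Seated, the plate's underside lies on this face, its centre over this point, its x along this x.
- round_pin (a point): Foot of the fixed round steel pin on the block's top face, 78 from the seat towards -x; diameter 22, 22 high, straight for 12, then tapering to 10 diameter at the top.
- diamond_pin (a point): Foot of the fixed diamond (rhombic) steel pin on the block's top face, 78 from the seat towards +x; 16 across (y) by 10 along (x), 22 high, straight for 12, then tapering to 6 by 3 at the top.
- clog: Bystander: finished wooden clog, 200 x 76 x 76 high. Origin: under its middle, on the bench.
- hammer: Bystander: wooden-handled hammer lying on the bench, 240 long. Leave alone.
- tin: Bystander: open steel tin, 80 across, 90 high. Origin: centre of its underside.
Things that resemble listed ones, but are neither listed nor needed, are in the scene too. Leave any green or purple look-alike of the part that bears pattern_center alone.

How it is judged:
On the way:
1. the plate, still lying on the bench, has been slid along the timber until its middle is past the timber's end (at least 10 mm) (x of pattern_center in the frame of timber above 0.1 m and height (world z) of pattern_center below 0.041 m and angle between pattern_center's own z axis and vertical below 0.1 rad), for 0.1 s.
At the end, for the whole second after the job is handed in: The plate lies flush on the locating block (underside within 2.5 mm of its top face, tilt under 0.03 rad), the round hole within 4 mm of the round pin and the smaller hole within 4 mm of the diamond pin, at rest and released (z of pattern_center in the frame of seat between 0.033 and 0.0385 m and horizontal distance between round_hole and round_pin below 0.004 m and horizontal distance between diamond_hole and diamond_pin below 0.004 m and angle between pattern_center's own z axis and vertical below 0.03 rad and linear speed of pattern below 0.02 m/s); the robot touches nothing.
It fails at once if the pattern plate is dropped (moves faster than 0.5 m/s while the fingers do not touch it, a fall of over 12 mm) (contact force between the fingers and pattern below 0.05 N and linear speed of pattern above 0.5 m/s).
It fails at once if the clog, the hammer or the tin is moved more than 30 mm (distance of any of clog, hammer, tin from where it was at the start of the episode above 0.03 m).
It also fails if it takes over 48 s, if anything falls off the work surface, if the arm or the gripper's body presses on something with over 40 N, if the wrist force passes 120 N, or if a joint passes its speed limit or range.

## Working session

There is one attempt and no reset: what is moved stays moved. The work goes in short steps, Python scripts to look and compute and a tool call to move; the robot and the scene stay as the last step left them, time stands still between calls to the robot, and variables do not carry over. Pictures are saved under pics/ and viewed, at most 10 in all, crops included, and the job is handed in when it is done.

Besides the shell and the picture viewer there is one more tool, called after "Call:" as name(argument=value, ...), one argument or row to a line, values as JSON. jog_arm: Moves the arm, as the interface text tells. Its arguments: {"type":"object","properties":{"motion":{"type":"array"},"force":{"type":"number"}},"required":["motion"]}

```bash
mkdir -p pics; cat > h.py <<'E'
import numpy as np, cv2
from scipy.spatial.transform import Rotation as R
from workcell import bot
def K(c):
    f=192/np.tan(np.radians(c['vfov'])/2)
    return np.array([[f,0,c['cx']],[0,f,c['cy']],[0,0,1.]])
def world(name,depth,st=None):
    """HxWx3 world points"""
    c=bot.get_calibration(name)
    uv=np.stack(np.meshgrid(np.arange(512.),np.arange(384.)),-1).reshape(-1,1,2)
    n=cv2.undistortPoints(uv,K(c),np.array(c['dist'],float)).reshape(384,512,2)
    P=np.concatenate([n*depth[...,None],depth[...,None]],-1)
    if 'rvec' in c:
        r=R.from_rotvec(np.ravel(c['rvec'])).as_matrix()
        return (P-np.ravel(c['tvec']))@r
    T=np.array(c['tool_from_camera']); P=P@T[:3,:3].T+T[:3,3]
    return P@R.from_rotvec(st['tcp_rot']).as_matrix().T+np.array(st['tool_pos'])
def shot(name,tag):
    st=bot.read_state(); im,d=bot.read_camera(name)
    cv2.imwrite(f'pics/{tag}.png',im[...,::-1]); np.savez(f'pics/{tag}.npz',im=im,W=world(name,d,st),d=d)
    return im,d,st
E
python3 -c "
from h import *
a=shot('top','top0')[0];b=shot('scene','scene0')[0]
print(bot.read_state())
"
```

```text
{'time': 0.1, 'q': array([-1.22286337e+00,  2.64686527e-01,  1.60527163e+00, -1.54819845e-05,
        1.27367559e+00, -3.69158135e-02]), 'joint_vel': array([-0.00140344, -0.00124589, -0.00477973, -0.00105674,  0.00130851,
       -0.0010867 ]), 'joint_torque': array([ 3.76946273e-04, -5.16706252e+01, -3.68590307e+01, -5.51869539e-05,
        6.20955441e-03, -1.54430879e-06]), 'tool_pos': array([ 0.25316338, -0.62500514,  0.23006217]), 'tcp_rot': array([-3.08163139e+00, -6.00417149e-01,  5.19209395e-04]), 'wrist_force': array([-0.38989549, -0.2553386 , -0.13527311]), 'torque': array([-0.00505037,  0.02273842, -0.01465142]), 'grip_force': 0.0, 'width': 0.9985259207628966}
```

View pics/top0.png

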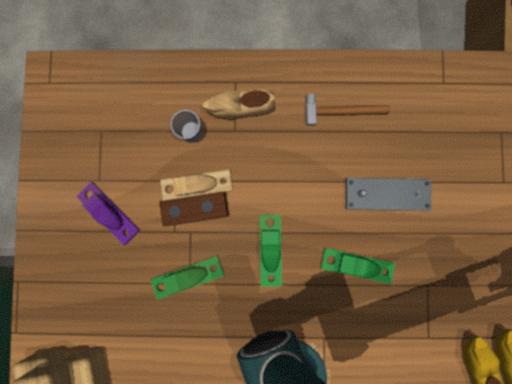

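View pics/scene0.png

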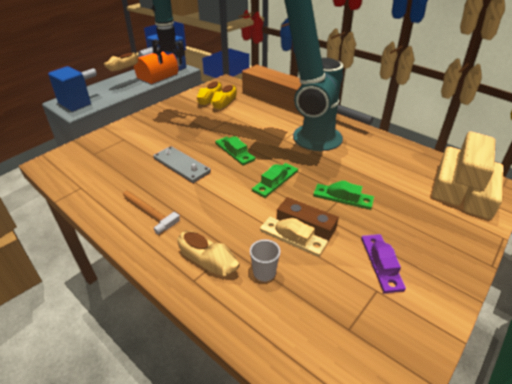

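The pale plate is at top (196,186), against the brown timber at (194,209). Things it could be taken for are the greens at (187,277), (270,250) and (358,265) and the purple one at (107,212). By the description I choose the pale one. The grey block is at (388,194), with the clog, tin and hammer above it. I'll check the choice in a crop and measure.

```bash
cat > m.py <<'E'
from h import *
z=np.load('pics/top0.npz');im,W=z['im'],z['W']
a=cv2.resize(im[160:235,145:245],None,fx=6,fy=6,interpolation=cv2.INTER_CUBIC)
b=cv2.resize(im[160:235,338:438],None,fx=6,fy=6,interpolation=cv2.INTER_CUBIC)
cv2.imwrite('pics/crop0.png',cv2.resize(np.vstack([a,b]),(400,600))[...,::-1])
def rect(m,t):
    n,l,s,_=cv2.connectedComponentsWithStats(m.astype(np.uint8)); k=1+s[1:,4].argmax()
    p=W[l==k]; r=cv2.minAreaRect((p[:,:2]*1000).astype(np.float32)); print(t,len(p),np.round(r,2).tolist() if 0 else r,'z',np.median(p[:,2]))
def win(r0,r1,c0,c1):
    m=np.zeros(im.shape[:2],bool);m[r0:r1,c0:c1]=1;return m
Z=W[...,2]
rect(win(190,232,150,240)&(Z>.045)&(Z<.065)&(im[...,0]<130),'timber')
rect(win(165,205,150,240)&(Z>.006)&(im[...,0]>150),'plate')
rect(win(165,205,150,240)&(Z>.03)&(im[...,0]>130),'blank')
rect(win(165,225,335,445)&(Z>.010)&(Z<.03),'seat')
for u,v in [(168,194),(224,180),(196,186),(194,209),(363,193),(421,195),(235,103),(187,125),(345,110),(260,330)]: print(u,v,np.round(W[v,u],3))
E
python3 m.py
```

```text
timber 1690 ((469.3624267578125, 264.5125732421875), (70.33712005615234, 180.83804321289062), 9.288200378417969) z 0.05497869515309365
plate 815 ((512.5557861328125, 211.16339111328125), (316.6507263183594, 85.37635803222656), 79.1289291381836) z 0.050709747251340274
blank 683 ((513.3213500976562, 188.772705078125), (278.69036865234375, 76.9859619140625), 75.32070922851562) z 0.0517817506734519
seat 2646 ((514.5610961914062, -284.0685729980469), (241.1833038330078, 90.26144409179688), 89.03641510009766) z 0.020508194721242285
168 194 [0.512 0.344 0.014]
224 180 [ 0.554  0.186 -0.   ]
196 186 [0.531 0.255 0.059]
194 209 [0.468 0.26  0.055]
363 193 [ 0.515 -0.204  0.04 ]
421 195 [ 0.512 -0.373  0.023]
235 103 [0.761 0.151 0.065]
187 125 [0.715 0.297 0.002]
345 110 [ 0.755 -0.161  0.025]
260 330 [ 0.129  0.079 -0.002]
```

View pics/crop0.png

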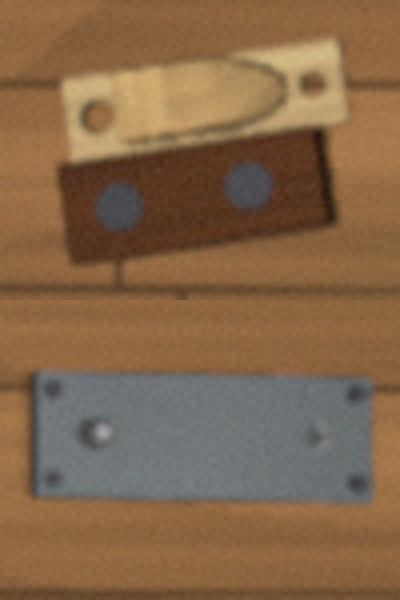

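The crop confirms the pale plate: heel with the larger hole on the left, toe on the right, lying along the timber. On the block, the round pin is on the left (world +y). I'll work out the push approach.

```bash
cat >> h.py <<'E'
def go(tgt,xdir=None,flip=False):
    """print twist then tool-axis shift (after twist) to put TCP at tgt with tool y perpendicular to xdir"""
    s=bot.read_state(); r=R.from_rotvec(s['tcp_rot']).as_matrix()
    tw=0.
    if xdir is not None:
        d=np.array([*xdir,0.]); d/=np.linalg.norm(d)
        l=r.T@d; tw=np.degrees(np.arctan2(l[1],l[0])); tw=(tw+90)%180-90
        r=r@R.from_euler('z',tw,degrees=True).as_matrix()
    v=1000*r.T@(np.array(tgt)-s['tool_pos'])
    print('t',round(s['time'],2),'pos',np.round(s['tool_pos'],4),'q6',round(s['q'][5],2),'tilt z',np.round(r[:,2],3),'toolx',np.round(r[:,0],3),'twist',round(tw,2),'shift',np.round(v,1))
E
python3 -c "
from h import *
x=(.161,-.987)
go([.45,-.28,.23],x);go([.5223,.360,.23],x);go([.5223,.360,.028],x)"
```

```text
t 0.1 pos [ 0.2532 -0.625   0.2301] q6 -0.04 tilt z [-0.001  0.002 -1.   ] toolx [-0.161  0.987  0.002] twist -77.21 shift [308.8 249.8   0.6]
t 0.1 pos [ 0.2532 -0.625   0.2301] q6 -0.04 tilt z [-0.001  0.002 -1.   ] toolx [-0.161  0.987  0.002] twist -77.21 shift [928.8 424.2   1.8]
t 0.1 pos [ 0.2532 -0.625   0.2301] q6 -0.04 tilt z [-0.001  0.002 -1.   ] toolx [-0.161  0.987  0.002] twist -77.21 shift [928.4 424.3 203.8]
```

Call:
jog_arm(
  motion=[
    [-0.7,0,0,0,-7.1],
    [-0.7,0,0,0,-7.1],
    [-0.7,0,0,0,-7.1],
    [-0.7,0,0,0,-7.1],
    [-0.7,0,0,0,-7.1],
    [-0.7,0,0,0,-7.1],
    [-0.7,0,0,0,-7.1],
    [-0.7,0,0,0,-7.1],
    [-0.7,0,0,0,-7.1],
    [-0.7,0,0,0,-7.1],
  ],
  force=30,
)

```text
time: 0.93
tool_pos: [0.2532, -0.6252, 0.2305]
tcp_rot: [-2.154, -2.285, -0.001]
wrist_force: [0.2, -0.3, -0.2]
width: 0.149
grip_force: 0.0
```

Call:
jog_arm(
  motion=[
    [-0.7,0,0,0,-6.2],
    [-0.7,25,28,0,0],
    [-0.7,25,28,0,0],
    [-0.7,25,28,0,0],
    [-0.7,25,28,0,0],
    [-0.7,25,28,0,0],
    [-0.7,25,28,0,0],
    [-0.7,25,28,0,0],
    [-0.7,25,28,0,0],
    [-0.7,25,28,0,0],
  ],
)

```text
time: 1.77
tool_pos: [0.4665, -0.3612, 0.2308]
tcp_rot: [-2.035, -2.393, -0.0]
wrist_force: [-0.3, 0.7, -0.2]
width: 0.154
grip_force: 0.0
```

Call:
jog_arm(
  motion=[
    [-0.7,36,8,0,0],
    [-0.7,36,8,0,0],
    [-0.7,36,8,0,0],
    [-0.7,36,8,0,0],
    [-0.7,36,8,0,0],
    [-0.7,36,8,0,0],
    [-0.7,36,8,0,0],
    [-0.7,36,8,0,0],
    [-0.7,36,8,0,0],
    [-0.7,36,8,0,0],
  ],
)

```text
time: 2.6
tool_pos: [0.4864, 0.0069, 0.231]
tcp_rot: [-2.035, -2.393, 0.0]
wrist_force: [0.5, 0.4, 0.4]
width: 0.149
grip_force: 0.0
```

```bash
python3 -c "
from h import *
go([.5223,.360,.23],(.161,-.987))"
```

```text
t 2.6 pos [0.4864 0.0069 0.231 ] q6 -0.2 tilt z [-0. -0. -1.] toolx [-0.161  0.987  0.   ] twist -0.03 shift [342.7  92.3   1. ]
```

Call:
jog_arm(
  motion=[
    [-0.7,35,10,0,0],
    [-0.7,35,10,0,0],
    [-0.7,35,10,0,0],
    [-0.7,35,10,0,0],
    [-0.7,35,10,0,0],
    [-0.7,35,10,0,0],
    [-0.7,35,10,0,0],
    [-0.7,35,10,0,0],
    [-0.7,31,6,0,0],
    [-0.7,32,6,0,0],
  ],
)

```text
time: 3.43
tool_pos: [0.5223, 0.36, 0.2305]
tcp_rot: [-2.035, -2.394, 0.002]
wrist_force: [0.6, -0.1, 0.6]
width: 0.153
grip_force: 0.0
```

```bash
python3 -c "
from h import *
im,d,s=shot('wrist','w1')
go([.5223,.360,.03],(.161,-.987))"
```

```text
t 3.48 pos [0.522  0.3658 0.2305] q6 0.4 tilt z [-0.001  0.005 -1.   ] toolx [-0.161  0.987  0.005] twist 0.12 shift [ -6.8  -0.7 200.4]
```

View pics/w1.png

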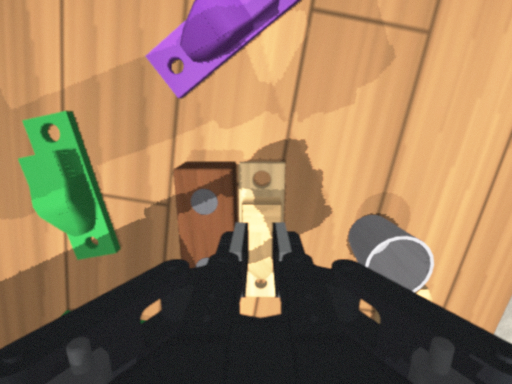

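The wrist view shows the plate's heel hole at (262,178), the heel face near row 205, the timber to its left, and the tin clear at (395,250).

```bash
python3 -c "
from h import *
z=np.load('pics/w1.npz');W=z['W']
T=np.array([.4694,.2645]);x=np.array([.161,-.987]);y=np.array([.987,.161])
for v in range(150,232,4): 
  p=W[v,276]; print(v,*['%d %.1f %.1f %.1f;'%(c,1000*(W[v,c,:2]-T)@x,1000*(W[v,c,:2]-T)@y,1000*W[v,c,2]) for c in (230,262,276)])
print([(c,'%.1f %.1f'%(1000*(W[196,c,:2]-T)@y,1000*W[196,c,2])) for c in range(228,296,3)])
go([.5223,.360,.03],(.161,-.987))"
```

```text
150 230 -104.4 27.6 1.0; 262 -104.3 70.1 0.5; 276 -104.3 88.8 0.3;
154 230 -98.9 27.3 0.1; 262 -98.9 70.1 0.3; 276 -99.0 88.8 0.6;
158 230 -93.6 27.2 0.5; 262 -93.7 70.2 1.0; 276 -93.6 88.9 0.4;
162 230 -90.4 28.5 13.8; 262 -89.5 70.1 8.1; 276 -89.4 88.6 7.5;
166 230 -90.3 31.4 41.6; 262 -85.6 70.1 16.0; 276 -85.4 88.3 15.1;
170 230 -88.1 32.7 54.9; 262 -79.8 70.1 13.4; 276 -151.6 67.4 373.8;
174 230 -83.0 32.4 53.4; 262 -71.7 70.2 0.4; 276 -74.8 88.4 14.9;
178 230 -78.7 32.5 55.5; 262 -66.1 70.2 0.5; 276 -69.3 88.5 14.4;
182 230 -73.9 32.4 55.5; 262 -60.7 70.2 1.5; 276 -64.0 88.6 14.9;
186 230 -69.0 32.2 55.2; 262 -55.5 70.2 3.2; 276 -58.7 88.6 15.6;
190 230 -64.0 32.1 54.9; 262 -52.9 70.2 14.2; 276 -53.0 88.8 14.7;
194 230 -59.1 31.9 55.0; 262 -47.7 70.2 15.5; 276 -47.3 88.9 14.2;
198 230 -54.4 31.9 55.9; 262 -44.5 70.1 23.3; 276 -44.2 88.5 22.4;
202 230 -49.2 31.7 55.2; 262 -44.5 70.0 40.5; 276 -44.2 87.6 39.3;
206 230 -44.5 31.6 56.0; 262 -43.1 69.9 51.9; 276 -43.3 86.9 52.6;
210 230 -39.2 31.4 55.4; 262 -38.1 69.9 52.3; 276 -37.7 87.0 51.1;
214 230 -34.1 31.3 55.5; 262 -32.8 70.
[... 198 characters left out ...]
 70.0 52.5; 276 -95.9 75.7 240.5;
230 230 -13.4 30.7 55.9; 262 -11.5 70.0 51.4; 276 -96.2 75.4 246.2;
[(228, '29.7 56.9'), (231, '33.1 55.1'), (234, '35.0 38.0'), (237, '35.6 1.0'), (240, '40.8 14.8'), (243, '44.8 14.8'), (246, '48.7 13.9'), (249, '52.8 15.0'), (252, '56.8 15.0'), (255, '60.8 13.5'), (258, '64.8 13.7'), (261, '68.8 15.2'), (264, '72.9 13.8'), (267, '76.9 14.9'), (270, '80.9 13.2'), (273, '84.9 15.0'), (276, '89.0 14.1'), (279, '92.9 14.8'), (282, '97.0 14.6'), (285, '102.4 -0.3'), (288, '106.5 -0.0'), (291, '110.6 0.8'), (294, '114.8 0.7')]
t 3.48 pos [0.522  0.3658 0.2305] q6 0.4 tilt z [-0.001  0.005 -1.   ] toolx [-0.161  0.987  0.005] twist 0.12 shift [ -6.8  -0.7 200.4]
```

Call:
jog_arm(
  motion=[
    [-0.7,0,1,35,0],
    [-0.7,0,0,35,0],
    [-0.7,0,0,35,0],
    [-0.7,0,0,35,0],
    [-0.7,0,0,30,0],
    [-0.7,0,0,18,0],
    [-0.7,0,0,10,0],
    [-0.7,0,0,0,0],
    [-0.7,0,0,0,0],
  ],
)

```text
time: 4.23
tool_pos: [0.5238, 0.3585, 0.0333]
tcp_rot: [-2.035, -2.393, 0.001]
wrist_force: [-0.4, 0.3, 0.3]
width: 0.151
grip_force: 0.0
```

Call:
jog_arm(
  motion=[
    [-0.7,-10,0,0,0],
    [-0.7,-10,0,0,0],
    [-0.7,-5,0,0,0],
    [-0.7,-5,0,0,0],
    [-0.7,-5,0,0,0],
    [-0.7,-5,0,0,0],
    [-0.7,-6,0,0,0],
    [-0.7,-6,0,0,0],
    [-0.7,-6,0,0,0],
    [-0.7,-6,0,0,0],
  ],
)

```text
time: 5.07
tool_pos: [0.5353, 0.2967, 0.0349]
tcp_rot: [2.036, 2.393, 0.007]
wrist_force: [-1.3, 5.4, 3.7]
width: 0.154
grip_force: 2.8
```

Call:
jog_arm(
  motion=[
    [-0.7,-8,0,0,0],
    [-0.7,-8,0,0,0],
    [-0.7,-8,0,0,0],
    [-0.7,-8,0,0,0],
    [-0.7,-8,0,0,0],
    [-0.7,-8,0,0,0],
    [-0.7,-8,0,0,0],
    [-0.7,-8,0,0,0],
    [-0.7,-8,0,0,0],
    [-0.7,-8,0,0,0],
  ],
)

```text
time: 5.9
tool_pos: [0.5482, 0.2175, 0.035]
tcp_rot: [2.035, 2.393, 0.006]
wrist_force: [-0.2, 5.5, 5.2]
width: 0.149
grip_force: 3.0
```

Call:
jog_arm(
  motion=[
    [-0.7,-8,0,0,0],
    [-0.7,-8,0,0,0],
    [-0.7,-4,0,0,0],
    [-0.7,-2,0,0,0],
    [-0.7,0,0,0,0],
    [-0.7,0,0,0,0],
  ],
)

```text
time: 6.4
tool_pos: [0.5513, 0.1951, 0.0341]
tcp_rot: [2.035, 2.392, 0.003]
wrist_force: [1.2, 3.7, 1.6]
width: 0.152
grip_force: 1.8
```

Call:
jog_arm(
  motion=[
    [-0.7,15,0,0,0],
    [-0.7,15,0,0,0],
    [-0.7,10,0,-30,0],
    [-0.7,20,0,-35,0],
    [0,20,0,-35,0],
    [1,20,0,-35,0],
    [1,20,0,-35,0],
    [1,0,0,0,0],
    [1,0,0,0,0],
  ],
)

```text
time: 7.15
tool_pos: [0.5324, 0.3143, 0.2061]
tcp_rot: [2.031, 2.393, 0.006]
wrist_force: [-0.6, 0.0, -0.5]
width: 0.853
grip_force: 0.0
```

```bash
python3 -c "
from h import *
im,d,s=shot('wrist','w2'); shot('top','top2')
go([.5223,.360,.03],(.161,-.987))"
```

```text
t 7.25 pos [0.5302 0.312  0.2017] q6 0.33 tilt z [-0.002 -0.002 -1.   ] toolx [-0.161  0.987 -0.002] twist 0.0 shift [ 49.    0.4 171.6]
```

View pics/w2.png

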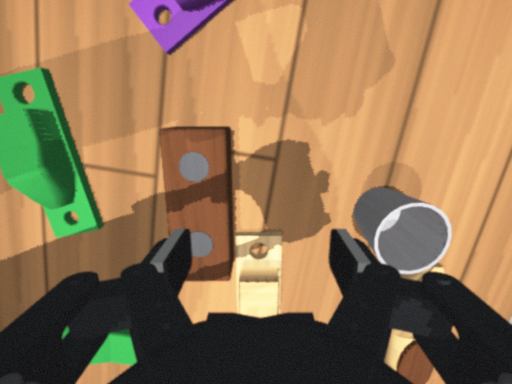

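The wrist view shows the plate slid past the timber end: heel edge at row 235, heel hole at (260,250). The timber ends at row 280.

```bash
python3 -c "
from h import *
T=np.array([.4694,.2645]);x=np.array([.161,-.987]);y=np.array([.987,.161])
def loc(W): return 1000*np.stack([(W[...,:2]-T)@x,(W[...,:2]-T)@y,W[...,2]],-1)
L=loc(np.load('pics/w2.npz')['W'])
for v in range(228,316,6):
  r=L[v,232:300]; m=(r[:,2]>9)&(r[:,2]<70)&(r[:,1]>37); m2=(r[:,2]>40)&m
  if m.any(): print(v,np.round(r[m].min(0),1),np.round(r[m].max(0),1),'blank',np.round([r[m2,1].min(),r[m2,1].max(),r[m2,0].min()],1) if m2.any() else '')
z=np.load('pics/top2.npz');L=loc(z['W']);im=z['im']
m=(L[...,2]>8)&(L[...,2]<70)&(L[...,1]>37)&(L[...,1]<110)&(L[...,0]>30)&(L[...,0]<270)
p=L[m].astype(np.float32); print(len(p),cv2.minAreaRect(p[:,:2])); q=p[p[:,2]>42]; print(cv2.minAreaRect(q[:,:2]))
"
```

```text
234 [47.4 41.3  9.1] [48.5 96.4 11.6] blank 
240 [54.  39.  12.8] [55.4 97.5 15.8] blank 
246 [62.3 40.  13. ] [63.9 97.7 16.3] blank 
252 [71.  39.7 10.2] [74.2 97.9 16.2] blank 
258 [80.  39.6 10.8] [82.8 98.  15.8] blank 
264 [88.8 39.5 13.3] [90.4 98.3 16. ] blank 
270 [92.8 39.2 14.2] [99.  98.5 24.3] blank 
276 [92.6 39.1 14.2] [108.1  98.7  38.6] blank 
282 [92.9 40.2 13.9] [117.6  97.6  51.2] blank [45.8 93.5 92.9]
288 [99.4 40.  13. ] [127.7  97.7  54. ] blank [45.5 93.7 99.4]
294 [108.9  41.2  13.8] [136.8  98.   52.5] blank [ 45.2  92.4 108.9]
300 [117.3  41.   14.1] [146.4  98.2  52.8] blank [ 45.1  92.6 117.3]
306 [125.9  40.8  14.4] [155.9  98.3  52.9] blank [ 44.9  92.8 125.9]
312 [133.   40.6  13.5] [166.8  98.7  55.2] blank [ 44.9  92.9 133. ]Traceback (most recent call last):
  File "<string>", line 11, in <module>
    p=L[m].astype(np.float32); print(len(p),cv2.minAreaRect(p[:,:2])); q=p[p[:,2]>42]; print(cv2.minAreaRect(q[:,:2]))
                                            ~~~~~~~~~~~~~~~^^^^^^^^^
cv2.error: OpenCV(4.12.0) /io/opencv/modules/imgproc/src/convhull.cpp:143: error: (-215:Assertion failed) total >= 0 && (depth == CV_32F || depth == CV_32S) in function 'convexHull'
```

```bash
python3 -c "
from h import *
go([.5605,.1345,.021],(.161,-.987))"
```

```text
t 7.25 pos [0.5302 0.312  0.2017] q6 0.33 tilt z [-0.002 -0.002 -1.   ] toolx [-0.161  0.987 -0.002] twist 0.0 shift [-179.7    1.8  181. ]
```

Call:
jog_arm(
  motion=[
    [1,-30,2,0,0],
    [1,-30,0,0,0],
    [1,-30,0,0,0],
    [1,-30,0,20,0],
    [1,-30,0,20,0],
    [1,-20,0,20,0],
    [1,-10,0,20,0],
    [1,0,0,20,0],
    [1,0,0,0,0],
    [1,0,0,0,0],
  ],
)

```text
time: 8.08
tool_pos: [0.5589, 0.1342, 0.0997]
tcp_rot: [-2.034, -2.388, 0.01]
wrist_force: [-0.3, -0.0, 0.5]
width: 1.0
grip_force: 0.0
```

```bash
python3 -c "
from h import *
go([.5605,.1345,.021],(.161,-.987))"
```

```text
t 8.08 pos [0.5589 0.1342 0.0997] q6 0.03 tilt z [-0.008 -0.002 -1.   ] toolx [-0.161  0.987 -0.001] twist -0.09 shift [ 0.1  2.3 78.7]
```

Call:
jog_arm(
  motion=[
    [1,0,1,20,0],
    [1,0,0,20,0],
    [1,0,0,15,0],
    [1,0,0,12,0],
    [1,0,0,8,0],
    [1,0,0,4,0],
    [1,0,0,0,0],
    [1,0,0,0,0],
  ],
)

```text
time: 8.75
tool_pos: [0.5635, 0.1362, 0.0249]
tcp_rot: [2.034, 2.393, 0.001]
wrist_force: [0.2, -0.2, 0.1]
width: 0.998
grip_force: 0.0
```

Call:
jog_arm(
  motion=[
    [-1,0,0,0,0],
    [-1,0,0,0,0],
    [-1,0,0,0,0],
    [-1,0,0,0,0],
    [-1,0,0,0,0],
    [-1,0,0,0,0],
    [-1,0,0,0,0],
    [-1,0,0,0,0],
  ],
  force=60,
)

```text
time: 9.42
tool_pos: [0.5631, 0.1361, 0.0253]
tcp_rot: [2.035, 2.393, 0.0]
wrist_force: [-2.8, 1.2, 5.7]
width: 0.571
grip_force: 65.1
```

Call:
jog_arm(
  motion=[
    [-1,0,0,-4,0],
    [-1,0,0,-8,0],
    [-1,0,0,-12,0],
    [-1,0,0,-15,0],
    [-1,0,0,-15,0],
    [-1,0,0,-15,0],
    [-1,0,0,-15,0],
    [-1,0,0,-10,0],
    [-1,0,0,0,0],
    [-1,0,0,0,0],
  ],
)

```text
time: 10.25
tool_pos: [0.5636, 0.1361, 0.1192]
tcp_rot: [2.034, 2.392, 0.002]
wrist_force: [0.3, -0.1, -4.3]
width: 0.571
grip_force: 64.0
```

```bash
python3 -c "
from h import *
s=bot.read_state(); im,d,s=shot('wrist','w3'); print(s['torque'],s['wrist_force'])
# pins from top0
z=np.load('pics/top0.npz');W=z['W']
p=W[170:218,340:438].reshape(-1,3)
print(len(p[(p[:,2]>.028)]))
for lo,hi in((-.25,-.15),(-.42,-.32)):
  q=p[(p[:,2]>.028)&(p[:,1]>lo)&(p[:,1]<hi)]; print(len(q),q.mean(0) if len(q) else '', q[:,2].max() if len(q) else '')
go([.5145,-.28,.1],(.0,-1))
"
```

```text
[ 0.00964374  0.02536007 -0.01675847] [ 0.28467014 -0.06393728 -4.32462084]
81
43 [ 0.51472076 -0.20233898  0.03662527] 0.043859672290186884
15 [ 0.51318655 -0.35948944  0.03656873] 0.044663127133627155
t 10.3 pos [0.5627 0.136  0.118 ] q6 0.03 tilt z [-0. -0. -1.] toolx [-0.  1. -0.] twist 9.25 shift [-416.   -48.2   18.1]
```

View pics/w3.png

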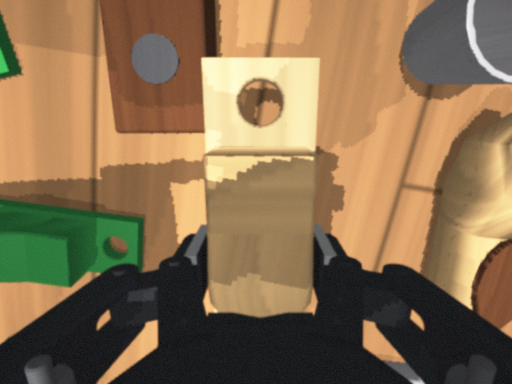

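The heel hole shows at (260,101) and the plate is held squarely with nothing in the way. I'll fly past the block to see both pins unobstructed.

Call:
jog_arm(
  motion=[
    [-1,0,0,-10,5],
    [-1,0,0,-20,5],
    [-1,-15,0,-25,0],
    [-1,-25,-4,-25,0],
    [-1,-30,-4,-25,0],
    [-1,-30,-4,-20,0],
    [-1,-30,-4,-7,0],
    [-1,-30,-4,0,0],
    [-1,-30,-4,0,0],
    [-1,-30,-4,0,0],
  ],
  force=80,
)

```text
time: 11.13
tool_pos: [0.5309, -0.0848, 0.2489]
tcp_rot: [-2.235, -2.206, 0.002]
wrist_force: [1.2, -0.1, -4.1]
width: 0.564
grip_force: 90.0
```

Call:
jog_arm(
  motion=[
    [-1,-33,-3,0,0],
    [-1,-33,-3,0,0],
    [-1,-33,-3,0,0],
    [-1,-33,-3,0,0],
    [-1,-33,0,0,0],
    [-1,-33,0,0,0],
    [-1,-33,0,0,0],
    [-1,-33,0,0,0],
    [-1,-33,0,0,0],
    [-1,-33,0,0,0],
  ],
)

```text
time: 11.97
tool_pos: [0.5147, -0.4144, 0.2478]
tcp_rot: [-2.234, -2.204, 0.0]
wrist_force: [0.4, 0.6, -5.0]
width: 0.567
grip_force: 90.0
```

Call:
jog_arm(
  motion=[
    [-1,-30,0,0,0],
    [-1,-20,0,0,0],
    [-1,-10,0,0,0],
    [-1,-6,0,0,0],
    [-1,0,0,0,0],
    [-1,0,0,0,0],
    [-1,0,0,0,0],
  ],
)

```text
time: 12.55
tool_pos: [0.5151, -0.4778, 0.25]
tcp_rot: [-2.234, -2.207, -0.001]
wrist_force: [-1.0, 0.2, -4.5]
width: 0.568
grip_force: 90.0
```

```bash
python3 -c "
from h import *
shot('wrist','w4'); go([.5145,-.284,.12],(-.014,-1))
"
```

```text
t 12.6 pos [ 0.5153 -0.4779  0.2503] q6 -0.77 tilt z [-0.     0.001 -1.   ] toolx [0.014 1.    0.001] twist 0.13 shift [193.7  -3.5 130.5]
```

View pics/w4.png

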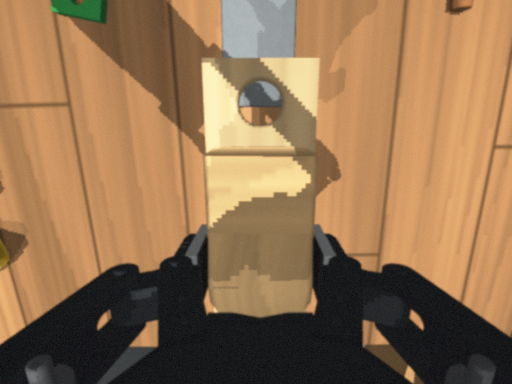

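Only the diamond end of the block shows, at cols 222–296, rows 0–55. The heel hole is at (260,103). I'll measure the hole in tool axes and see how far the view reaches.

```bash
cat > hole.py <<'E'
from h import *
def hole(tag,st):
    z=np.load(f'pics/{tag}.npz'); W,d=z['W'],z['d']
    M=R.from_rotvec(st['tcp_rot']).as_matrix(); L=1000*(W-st['tool_pos'])@M
    m=np.zeros((384,512),bool); m[62:146,206:316]=1
    med=np.median(L[65:75,215:305,2]); print('plate top tool z',med, np.median(L[140:146,215:305,2]))
    c=bot.get_calibration('wrist'); T=np.array(c['tool_from_camera'])
    out=m&(abs(L[...,2]-med)>4); n,l,s,_=cv2.connectedComponentsWithStats(out.astype(np.uint8)); k=1+s[1:,4].argmax()
    uv=np.argwhere(l==k)[:,::-1].astype(float)
    cn=cv2.findContours((l==k).astype(np.uint8),cv2.RETR_EXTERNAL,cv2.CHAIN_APPROX_NONE)[0][0].reshape(-1,1,2).astype(float)
    r=cv2.undistortPoints(cn,K(c),np.array(c['dist'],float)).reshape(-1,2); r=np.c_[r,np.ones(len(r))]@T[:3,:3].T
    P=T[:3,3]*1000+r*((med-T[2,3]*1000)/r[:,2])[:,None]
    print('hole',cv2.fitEllipse(P[:,:2].astype(np.float32)), 'cam',np.round(T[:3,3],4))
    for v in (70,130,200,260):
        e=np.where((L[v,190:330,2]<60)&(L[v,190:330,2]>-60))[0]+190
        q=L[v,e]; print(v,'y edges',q[:,1].min(),q[:,1].max(), 'x',np.median(q[:,0]))
    print('heel edge x',L[55:70,240,0].round(1),L[55:70,240,2].round(0))
    return L
if __name__=='__main__':
    st=bot.read_state(); L=hole('w4',st); W=np.load('pics/w4.npz')['W']
    print('reach',W[0,259],W[50,259])
    for v in range(2,56,8):
        e=np.where((W[v,200:320,2]>.012))[0]+200; print(v,W[v,e[0]],W[v,e[-1]])
E
python3 hole.py
```

```text
plate top tool z 11.012377035285272 11.121195831735275
hole ((71.22286224365234, -0.042299535125494), (22.9873046875, 23.278684616088867), 156.66758728027344) cam [ 6.570e-02 -1.000e-04 -1.433e-01]
70 y edges -29.374146177520625 29.55704497899953 x 87.39536145266348
130 y edges -29.436913729038157 29.670713457709688 x 57.151568002445416
200 y edges -24.89794220272895 24.199440888466 x 29.11817390030493
260 y edges -27.925707097643052 27.72661507078573 x 2.0668881277603512
heel edge x [135.4 134.2 133.1  93.   92.5  92.4  91.8  91.3  90.6  90.2  89.8  89.3
  88.9  88.4  87.8] [230. 229. 230.  11.  10.  12.  12.  12.  11.  11.  11.  11.  11.  11.
  11.]
reach [ 0.51634817 -0.28220824  0.02043723] [ 0.51568227 -0.33675937  0.02115928]
2 [ 0.51588081 -0.41229622  0.39336018] [ 0.56009758 -0.28425631  0.01904735]
10 [ 0.47101537 -0.29178219  0.01917582] [ 0.5589352  -0.29310617  0.02013009]
18 [ 0.47059064 -0.30025527  0.01875977] [ 0.55920451 -0.30138048  0.01909385]
26 [ 0.47165946 -0.30954217  0.02081285] [ 0.55930966 -0.31019432  0.01950728]
34 [ 0.47099439 -0.31768948  0.01841292] [ 0.55978861 -0.31829361  0.01674132]
42 [ 0.4707008  -0.32677589  0.01918206] [ 0.5585038  -0.32767358  0.01866259]
50 [ 0.46996177 -0.33518967  0.0163332 ] [ 0.55879089 -0.33645757  0.01751757]
```

Call:
jog_arm(
  motion=[
    [-1,20,0,0,0],
    [-1,30,0,0,0],
    [-1,25,0,0,0],
    [-1,15,0,0,0],
    [-1,6,0,0,0],
    [-1,0,0,0,0],
    [-1,0,0,0,0],
  ],
)

```text
time: 13.18
tool_pos: [0.5165, -0.3837, 0.2508]
tcp_rot: [2.234, 2.207, -0.001]
wrist_force: [0.2, -0.9, -4.8]
width: 0.568
grip_force: 89.9
```

```bash
python3 -c "
from h import *
im,d,st=shot('wrist','w5'); W=np.load('pics/w5.npz')['W']
q=W[:56,215:305].reshape(-1,3); 
for a,b in((.024,.05),(.028,.05),(.036,.043)):
  p=q[(q[:,2]>a)&(q[:,2]<b)]; print(len(p),p.mean(0),p.min(0),p.max(0))
for v in range(2,56,8):
  e=np.where((W[v,200:320,2]>.012)&(W[v,200:320,2]<.024))[0]+200; print(v,W[v,e[0]].round(4),W[v,e[-1]].round(4))
p=q[abs(q[:,2]-.02)<.003]; print(p.max(0))
cv2.imwrite('pics/w5c.png',cv2.resize(im[:130,190:330],None,fx=4,fy=4)[...,::-1])
go([.5145,-.284,.12],(-.014,-1))
"
```

```text
330 [ 0.51633816 -0.20779326  0.03743604] [ 0.50601548 -0.21677679  0.02404451] [ 0.52594196 -0.19473279  0.04482737]
315 [ 0.51644549 -0.20755063  0.03799296] [ 0.50614971 -0.21677679  0.02832229] [ 0.52586832 -0.19473279  0.04482737]
182 [ 0.51649124 -0.20697387  0.03969514] [ 0.50758718 -0.21477679  0.03602303] [ 0.52466618 -0.19631263  0.04299389]
2 [ 0.4728 -0.1893  0.0178] [ 0.5605 -0.1909  0.0197]
10 [ 0.4728 -0.1986  0.0203] [ 0.5607 -0.1993  0.0193]
18 [ 0.4723 -0.207   0.0198] [ 0.5609 -0.2079  0.0194]
26 [ 0.4719 -0.2157  0.0197] [ 0.5598 -0.2166  0.0193]
34 [ 0.4728 -0.2245  0.0198] [ 0.5599 -0.2255  0.0199]
42 [ 0.4724 -0.2334  0.0199] [ 0.5601 -0.2343  0.0194]
50 [ 0.4719 -0.2422  0.0189] [ 0.5604 -0.243   0.0181]
[ 0.56106129 -0.18778945  0.02298163]
t 13.23 pos [ 0.5164 -0.3842  0.2507] q6 -0.66 tilt z [ 0.001 -0.001 -1.   ] toolx [ 0.014  1.    -0.001] twist 0.06 shift [100.4  -3.3 130.5]
```

View pics/w5c.png

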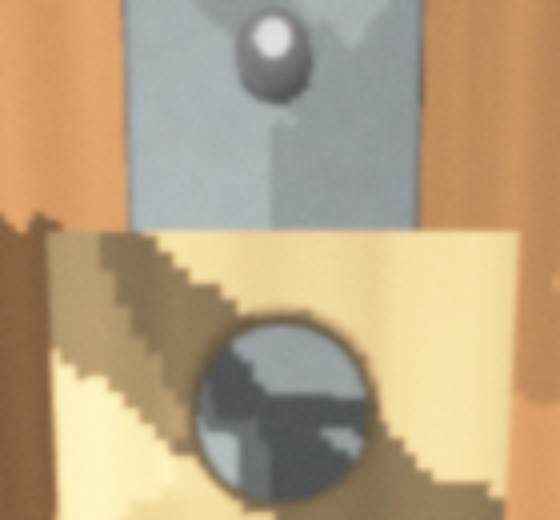

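The crop shows the round pin at about (272,60) in the crop, centred on the block at world (.516,-.206). The plate's heel hole lies in line with it. Next I move over the seat and lower to just above the pins.

Call:
jog_arm(
  motion=[
    [-1,20,-2.7,0,0],
    [-1,25,0,0,0],
    [-1,25,0,20,0],
    [-1,20,0,25,0],
    [-1,11,0,30,0],
    [-1,6,0,30,0],
    [-1,0,0,30,0],
    [-1,0,0,20,0],
    [-1,0,0,10,0],
    [-1,0,0,0,0],
  ],
)

```text
time: 14.07
tool_pos: [0.5129, -0.2762, 0.0821]
tcp_rot: [-2.233, -2.202, 0.003]
wrist_force: [-0.2, 0.1, -5.5]
width: 0.567
grip_force: 89.8
```

Call:
jog_arm(
  motion=[
    [-1,0,0,4,0],
    [-1,0,0,0,0],
    [-1,0,0,0,0],
  ],
)

```text
time: 14.32
tool_pos: [0.5162, -0.2776, 0.0831]
tcp_rot: [2.234, 2.204, 0.001]
wrist_force: [0.7, -0.0, -4.3]
width: 0.566
grip_force: 89.8
```

```bash
python3 -c "
from h import *
im,d,st=shot('wrist','w6')
cv2.imwrite('pics/w6c.png',cv2.resize(im[30:150,190:330],None,fx=4,fy=4)[...,::-1])
go([.5152,-.2769,.075],(-.015,-1))
"; python3 - <<'E'
import sys; sys.path.insert(0,'.')
import os; os.chdir('.')
from hole import *
st=bot.read_state(); L=hole('w6',st)
W=np.load('pics/w6.npz')['W']; q=W[70:140,225:300].reshape(-1,3); p=q[(q[:,2]>.025)&(q[:,2]<.046)]; print(len(p),p.mean(0),p.min(0),p.max(0))
E
```

```text
t 14.37 pos [ 0.5162 -0.2775  0.0832] q6 -0.52 tilt z [ 0.003 -0.002 -1.   ] toolx [ 0.015  1.    -0.002] twist 0.09 shift [ 0.6 -1.   8.2]
plate top tool z 10.721951282300212 10.830352395699244
hole ((71.20466613769531, -0.07955285161733627), (22.97378921508789, 23.28959083557129), 153.3686065673828) cam [ 6.570e-02 -1.000e-04 -1.433e-01]
70 y edges -29.653129767938246 29.77892356387107 x 87.16477594687248
130 y edges -28.89870740257916 29.953801311545195 x 56.93343726537718
200 y edges -24.650037960069795 24.332562467038013 x 28.920783701698582
260 y edges -27.814901639298764 28.039463431498444 x 1.928340858010658
heel edge x [103.9 103.5 102.6  93.   92.3  91.8  91.4  91.   90.6  90.3  89.4  89.1
  88.5  88.1  87.6] [62. 64. 62. 11. 10. 10. 10. 11. 12. 12. 10. 11. 10. 11. 11.]
856 [ 0.51603593 -0.20521452  0.03841535] [ 0.50543729 -0.21558779  0.03102124] [ 0.52669798 -0.19462497  0.04492737]
```

View pics/w6c.png

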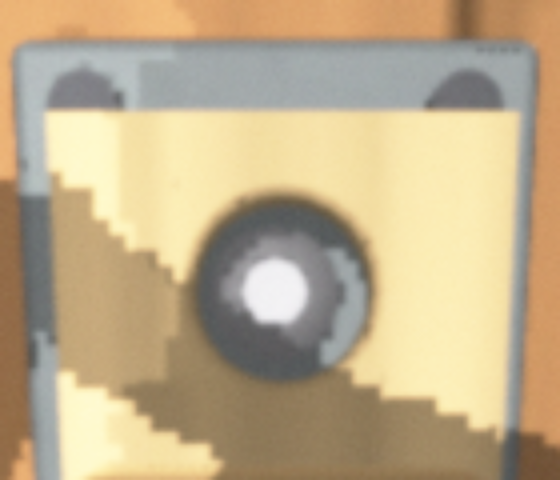

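The pin tip sits at (275,290) in the hole centred at (283,288), about 1 mm off. I'll correct that and lower.

Call:
jog_arm(
  motion=[
    [-1,0.8,-1.2,5,0],
    [-1,0,0,5,0],
    [-1,0,0,4,0],
    [-1,0,0,4,0],
    [-1,0,0,3,0],
    [-1,0,0,3,0],
    [-1,0,0,0,0],
  ],
)

```text
time: 14.95
tool_pos: [0.5139, -0.2757, 0.0567]
tcp_rot: [2.236, 2.206, 0.0]
wrist_force: [0.8, -0.9, -5.2]
width: 0.565
grip_force: 89.9
```

Call:
jog_arm(
  motion=[
    [-1,0,0,2,0],
    [-1,0,0,2,0],
    [-1,0,0,2,0],
    [-1,0,0,2,0],
    [-1,0,0,0,0],
  ],
)

```text
time: 15.37
tool_pos: [0.5141, -0.2758, 0.0492]
tcp_rot: [2.236, 2.206, 0.001]
wrist_force: [2.3, -0.6, -4.8]
width: 0.572
grip_force: 90.0
```

Going in freely, with about 4 mm left.

Call:
jog_arm(
  motion=[
    [-1,0,0,1,0],
    [-1,0,0,1,0],
    [-1,0,0,1,0],
    [-1,0,0,1,0],
    [-1,0,0,0,0],
    [-1,0,0,0,0],
  ],
)

```text
time: 15.87
tool_pos: [0.5141, -0.2758, 0.0455]
tcp_rot: [2.235, 2.206, 0.0]
wrist_force: [2.9, -0.9, -2.5]
width: 0.57
grip_force: 90.0
```

Call:
jog_arm(
  motion=[
    [-1,0,0,1,0],
    [-1,0,0,0.5,0],
    [-1,0,0,0,0],
    [-1,0,0,0,0],
  ],
)

```text
time: 16.2
tool_pos: [0.5142, -0.2758, 0.0454]
tcp_rot: [2.235, 2.206, 0.0]
wrist_force: [0.0, 1.3, 5.1]
width: 0.57
grip_force: 91.3
```

It's on the seat (force up 10 N, no further descent). Releasing and backing off.

Call:
jog_arm(
  motion=[
    [0.3,0,0,0,0],
    [0.5,0,0,0,0],
    [0.8,0,0,0,0],
    [1,0,0,0,0],
    [1,0,0,0,0],
    [1,0,0,0,0],
  ],
)

```text
time: 16.7
tool_pos: [0.5135, -0.2755, 0.0436]
tcp_rot: [-2.236, -2.206, 0.0]
wrist_force: [-0.2, -0.4, 0.1]
width: 0.997
grip_force: 0.0
```

Call:
jog_arm(
  motion=[
    [1,0,0,-5,0],
    [1,0,0,-15,0],
    [1,0,0,-25,0],
    [1,0,0,-30,0],
    [1,0,0,-30,0],
    [1,0,0,-30,0],
    [1,-20,0,-20,0],
    [1,-20,0,0,0],
    [1,0,0,0,0],
  ],
)

```text
time: 17.45
tool_pos: [0.5145, -0.3192, 0.2022]
tcp_rot: [2.232, 2.201, -0.0]
wrist_force: [-0.1, 0.4, 0.1]
width: 1.002
grip_force: 0.0
```

```bash
python3 -c "
from h import *
im,d,st=shot('wrist','w7'); shot('top','t7'); W=np.load('pics/w7.npz')['W']
seat=np.array([.5151,-.2838]);x=np.array([-.015,-1]);y=np.array([1,-.015])
L=1000*np.stack([(W[...,:2]-seat)@x,(W[...,:2]-seat)@y,W[...,2]],-1).reshape(-1,3)
p=L[(abs(L[:,1])<29)&(L[:,2]>26)&(L[:,2]<100)&(abs(L[:,0])<130)]
for lo in range(-105,-20,7):
  q=p[(p[:,0]>lo)&(p[:,0]<lo+7)&(abs(abs(p[:,1])-22)<6)]
  print(lo,len(q),np.median(q[:,2]).round(1) if len(q) else '', np.median(q[q[:,1]<0,2]) if len(q) else '')
print('heel end',p[:,0].min(),st['wrist_force'],st['width'])
"
```

```text
-105 93 34.6 34.79461267849532
-98 179 34.7 34.67429709025788
-91 178 34.8 34.808375897537296
-84 170 34.8 34.886086474118976
-77 176 34.8 34.66597764302753
-70 167 34.9 34.93989945535125
-63 79 34.8 34.841788922266744
-56 143 71.2 71.19445304916205
-49 148 71.2 71.50675885341292
-42 150 71.2 71.33406204493069
-35 153 71.1 71.13702421203675
-28 138 71.0 71.52195879371646
-21 153 72.3 72.40621236931652
heel end -111.79568827791 [-0.12837874  0.42052857  0.11648609] 1.0024926985725564
```

View pics/w7.png

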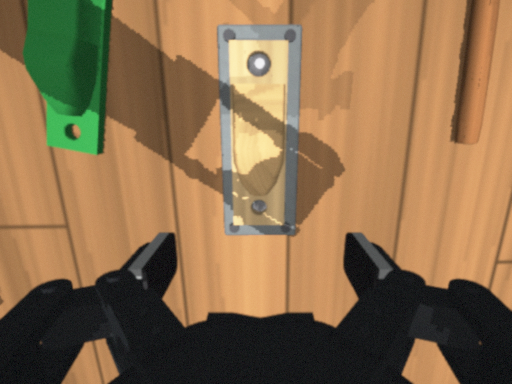

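The plate lies flat: its top is at 34.7 mm (nominal 34) with no slope. The round pin shows in its hole at (259,63), the diamond pin at (259,206), and the gripper is clear. Handing in.

```bash
python3 -c "
from h import *
print(bot.finish_job())"
```

```text
the job is handed in; nothing more can be done
None
```

The job is handed in: I slid the plate past the timber's end, picked it up and lowered it onto both pins. It measured flat on the block after release, and the arm touched nothing else; the hand-in call gave no verdict.

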